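# Weigh two soap tins and box the fuller one

### The job

The two closed tins of shaving soap look alike but one is fuller: weigh them against each other, one on each pan of the balance, and when you have let go and the beam has come to rest, take the heavier tin and seat it upright and fully home in the round well of the walnut valet box, leaving the lighter one standing on its pan. Be gentle with the balance: stay with each pan as it sinks under the tin until it is felt to sit on its stop before you let go, do not press on it any further, and ease the tin off as slowly, so that the beam never drops freely or bangs. Do not tip a tin over, and leave the other things on the dresser where they are.

Things in the scene. Friction and masses are not known exactly. Their poses are not given: they have to be found in the camera images.
- balance: small grey equal-arm balance, fixed, base 100 x 290 mm. Origin: centre of its underside; y runs along the beam to the left pan, z up. Two flat round rimless pans, 88 mm across, stay level and only move up and down, 110 mm either side of the middle (y = +110 and -110 mm). Nothing else on it is higher than 100 mm. Delicate: it must not be pressed with more than 8 N.
- left_level (a point): fixed point on the left pan's axis (+y of the balance), 110 mm above the dresser: nominal height of the pan's upper face with the beam level. The threaded collar has been set by hand up to 8 mm higher or lower (left and right differ), so find the pan by touch. It does not move with the pan.
- right_level (a point): the same for the right pan (-y of the balance), whose collar is likewise set up to 8 mm off.
- beam (a joint): beam tilt, rad: 0 level, positive with the left pan down; a pan moves 11 mm per 0.1 rad. Stops at +-0.13; the rubber cushion under each pan yields about 1 mm per 1.5 N. No spring: empty it stays where left; with both tins on it tips to the heavier in 0.5 to 2 s, air-damped. One tin let go alone above its stop drops at 1 rad/s or more; above 0.7 rad/s (pan at 77 mm/s) is a bang.
- tin_1: closed round aluminium tin of hard shaving soap, a plain cylinder 56 mm in diameter and 40 mm high, 70 to 120 g, loose, standing on its flat base. Both tins look alike; one (it can be either) holds more soap and is at least 10 g heavier. Origin: centre of the underside, z up.
- tin_2: closed round aluminium tin of hard shaving soap, a plain cylinder 56 mm in diameter and 40 mm high, 70 to 120 g, loose, standing on its flat base. Both tins look alike; one (it can be either) holds more soap and is at least 10 g heavier. Origin: centre of the underside, z up.
- valet: walnut valet box, fixed: an open solid block 180 mm (x) x 110 mm (y) x 28 mm high with a round well near its -x end (centre 42 mm from the middle) and a square compartment near its +x end (74 x 90 mm), both 10 mm deep. Its top face is flat, 28 mm above its underside. Origin: centre of the underside.
- well (a point): centre of the floor of the round well, 18 mm above the dresser top; the well is 60 mm across and 10 mm deep, so a 56 mm tin goes in with 2 mm to spare all round; feel for it if the tin first lands on the rim. Axes as the valet box.
- comb: bystander, loose black plastic comb, 125 x 31 x 5 mm, long side along its x. Origin: underside.
- votive: bystander, loose blue glass votive holder, 62 mm across, 58 mm high. Origin: centre of the underside.
- tray_1: bystander, loose white ceramic cufflink tray 75 x 95 x 18 mm. Origin: centre of the underside.
- tray_2: bystander, loose white ceramic cufflink tray 75 x 95 x 18 mm. Origin: centre of the underside.
Things that resemble listed ones, but are neither listed nor needed, are in the scene too. What is meant by the valet is not turquoise, and is the smaller of those in its own colour. Leave any orange look-alike of the tin_1 alone.

How it is judged:
By the outcome, as a careful person would: the job done as asked, in the order asked, and still so for the second after the job is handed in, with the robot touching nothing.
It also fails if it takes over 72 s, if anything falls off the work surface, if the arm or the gripper's body presses on something with over 40 N, if the wrist force passes 120 N, or if a joint passes its speed limit or range.

### The arm

A 7-joint arm with a two-finger parallel gripper is mounted at the origin on the work surface. World frame = base frame: x ahead of the robot, y to its left, z up, the work surface at z = 0. Lengths are in m, angles in rad, forces in N, time in s.
With the tool pointing down it reaches from about 0.4 to 0.925 m from the base axis. Payload 4.1 kg.
Tool frame: the origin (TCP) lies on the mounting face of the last link; the fingertips stand 173 mm ahead of it and the grasp point (between the pads) lies 155 mm ahead of it; z points along the fingers, y is the line along which they close (so a half turn about z gives the same grasp; the last joint's range is limited). The gripper opens to 85 mm and grips with 20 to 120 N. Pads are 22 mm wide; open, the fingers measure 114 mm over their backs; the gripper's body (76 mm by 85 mm) begins 54 mm behind the grasp point. The pads swing forward as they close: fully open they stand 13 mm farther back than shut.
Start: joints at [-1.308, 0.398, 0.045, 1.537, -0.019, 1.207, -0.051], TCP at [0.23, 0.608, 0.405] pointing down, gripper open.
Joint ranges: [-2.82, 2.82], [-0.49, 2.23], [-1.37, 1.46], [0, 2.46], [-1.36, 4.5], [0.23, 2], [-2.94, 2.94]. Speed limits (rad/s): [2.57, 2.57, 3.14, 3.14, 3.14, 3.14, 3.14].

### API

Orientations are given as a unit quaternion [w, x, y, z].
In Python, from cell import bot gives the robot as it stands.
- The arm moves only by the tool move_arm, never from a script. Its arguments are lists of equal length, an entry for each row: "claw": the opening, from -1 (shut) to 1 (fully open), so that 0 is half open; "travel": the shift along the tool's x, y, z in mm, a list of three; "twist": the turn, a rotation vector about the tool's x, y, z in degrees, a list of three. In form: {"claw": [claw, ...], "travel": [[tx, ty, tz], ...], "twist": [[rx, ry, rz], ...]}. A call has exactly 5 rows; each row shifts and turns the commanded pose from where the row before left it, along the tool's axes as they then stand; what a row does not reach is not made up. A row lasts 1/12 s, in which the tool goes at most 41.7 mm and 7.16 degrees, less where a joint would pass 70% of its speed; a pose out of reach is approached as far as the arm can. A call with a gripper value outside its range is refused whole. The fingers move at their own pace and stop on an object; "force" is the grip in N (left out, the last holds). Time passes only in rows, so rows that do not move let the fingers close, or fill a call up. It gives the time, the measured TCP pose, the force, the opening and the grip force at its end, in the units of the state.
- bot.sense(): the state, without advancing time (a new reading comes with each control period).
- bot.grab_frame(name): name is "scene" or "top"; returns a dict with "image" (400x640x3 uint8, blue, green, red), "range_z" (400x640 float32, m along the optical axis (not along the pixel's ray), 0 where there is no reading), "mtx" (3x3 intrinsics, pixels), "R" (3x3) and "t" (3): a world point X has camera coordinates R X + t. Camera axes: x right, y down, z forward; pixel columns grow to the right and rows downward; lengths in m; the calibration is good to about 2 mm. A picture is of the moment at which its call begins.
- bot.job_done(): hands the job in; it is judged then, once.
The state is a dict: "t": time; "joints": joint angles; "qd": joint speeds; "effort": joint torques, N m; "ee_pos": TCP position; "ee_rot": TCP orientation; "ft_force": force on the tool from outside, world axes, zero at the start; "moment": the same for the moment, N m; "gripper_width": opening from 0.0 (shut) to 1.0 (fully open); "finger_force": force on a finger pad.
Only numpy, scipy, OpenCV 4.12 (cv2) and the standard library are available. Lean on these libraries where they do the work, as an engineer would, in place of code of your own. Each camera call takes 0.05 s, during which the arm holds its last target. There are 200 camera calls.

## Working session

There is one attempt and no reset: what is moved stays moved. The work goes in short steps, Python scripts to look and compute and a tool call to move; the robot and the scene stay as the last step left them, time stands still between calls to the robot, and variables do not carry over. Pictures are saved under pics/ and viewed, at most 12 in all, crops included, and the job is handed in when it is done.

Besides the shell and the picture viewer there is one more tool, called after "Request:" as a command line: name --argument value ..., lists and objects as JSON in quotes. move_arm: Moves the arm, as the interface text tells. Its arguments: {"type":"object","properties":{"claw":{"type":"array"},"travel":{"type":"array"},"twist":{"type":"array"},"force":{"type":"number"}},"required":["claw","travel","twist"]}

```bash
ls; mkdir -p pics
python3 - <<'E'
from cell import bot
import cv2,numpy as np
s=bot.sense();print(s)
for n in("scene","top"):
    f=bot.grab_frame(n);cv2.imwrite(f"pics/{n}0.png",f["image"]);np.savez(f"{n}0.npz",**f);print(n,f["mtx"],f["R"],f["t"])
E
```

```text
pics
{'t': 0.0, 'joints': array([-1.30799932,  0.39918608,  0.04500456,  1.53788654, -0.01867007,
        1.20690442, -0.05070556]), 'qd': array([-0.00081897,  0.0003657 , -0.00013631,  0.00031147, -0.0003308 ,
        0.0015343 , -0.00103737]), 'effort': array([ 9.10937706e-05, -4.75135839e+01,  1.36453025e+00, -2.54224259e+01,
        1.15684094e-02,  9.72731650e-03, -3.87913914e-06]), 'ee_pos': array([0.2299125 , 0.60765956, 0.40366346]), 'ee_rot': array([-1.01326053e-04,  1.79842521e-01,  9.83694924e-01, -9.76686570e-04]), 'ft_force': array([-0.05928301,  0.16646896, -0.7043917 ]), 'moment': array([ 0.01129587, -0.02281801, -0.04852076]), 'finger_force': 0.0, 'gripper_width': 0.9952410510782128}
scene [[488.20743616   0.         316.00536281]
 [  0.         488.20743616 202.55116316]
 [  0.           0.           1.        ]] [[-0.88065411  0.4734688   0.01660221]
 [ 0.37781885  0.72302463 -0.57834964]
 [-0.28583432 -0.50305336 -0.81562005]] [ 0.4523905 -0.0503733  1.7490052]
top [[418.60465023   0.         318.88522641]
 [  0.         418.60465023 200.57554284]
 [  0.           0.           1.        ]] [[ 0.01080842 -0.99994084 -0.00122547]
 [-0.97838679 -0.01032234 -0.20652541]
 [ 0.20650054  0.00343119 -0.97844047]] [-0.10039294  0.46811983  1.3734223 ]
```

View pics/top0.png

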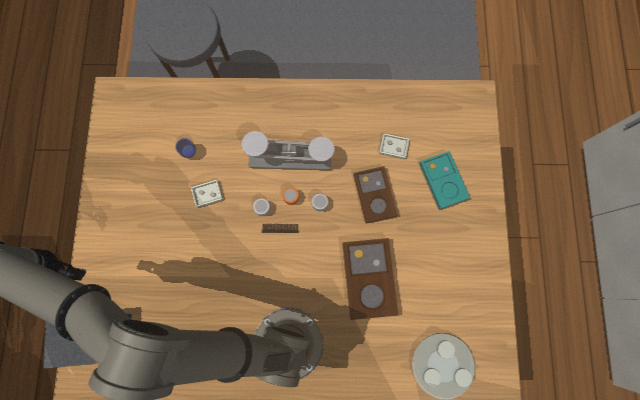

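View pics/scene0.png

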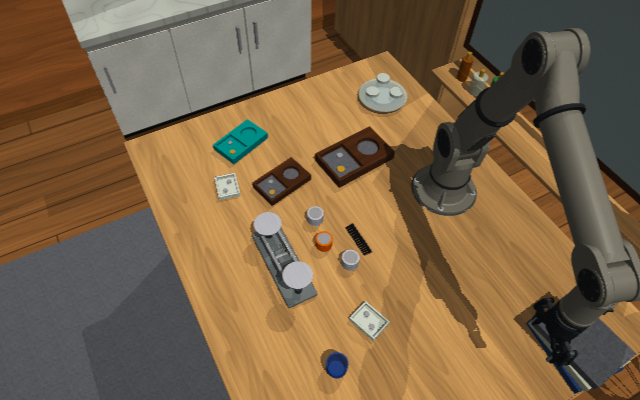

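The top view shows white tins at (261,207) and (320,202), with the orange look-alike between them at (291,196), which I'll leave alone. There are three boxes: turquoise at (445,180), large walnut at (371,278) and small walnut at (375,194). The small walnut one is the valet. The pans are at (255,144) and (320,149). Next I'll take an enlarged crop and measure depth from both views.

```bash
cat > h.py <<'E'
import cv2,numpy as np
def cloud(f):
    z=f["range_z"];v,u=np.mgrid[:400,:640]
    K=f["mtx"];c=np.stack([(u-K[0,2])/K[0,0]*z,(v-K[1,2])/K[1,1]*z,z],-1)
    X=(c-f["t"])@f["R"]; X[z==0]=np.nan; return X
def proj(f,X):
    p=f["mtx"]@(f["R"]@np.asarray(X)+f["t"]);return p[:2]/p[2]
def tri(fs,px):
    P=[f["mtx"]@np.c_[f["R"],f["t"]] for f in fs]
    X=cv2.triangulatePoints(P[0],P[1],np.float64(px[0]),np.float64(px[1])).ravel();return X[:3]/X[3]
E
python3 - <<'E'
from h import *
T=dict(np.load("top0.npz"));S=dict(np.load("scene0.npz"))
CT=cloud(T);CS=cloud(S)
im=T["image"][120:230,235:415];a=cv2.resize(im,None,fx=4.4,fy=4.4,interpolation=cv2.INTER_CUBIC)
cv2.imwrite("pics/crop.png",a)
im=S["image"][145:310,220:380];cv2.imwrite("pics/crop2.png",cv2.resize(im,None,fx=3.6,fy=3.6,interpolation=cv2.INTER_CUBIC))
def blob(C,uv,tol=.006,r=30):
    # connected top-surface region near the seed's height
    z0=C[uv[1],uv[0],2];m=(abs(C[...,2]-z0)<tol).astype(np.uint8)
    n,l=cv2.connectedComponents(m);k=l==l[uv[1],uv[0]]
    P=C[k];(c,_),rad=cv2.minEnclosingCircle(P[:,:2].astype(np.float32)),0
    (cx,cy),rr=cv2.minEnclosingCircle(P[:,:2].astype(np.float32))
    return len(P),P[:,:3].mean(0).round(4),round(cx,4),round(cy,4),round(rr,4)
for n,ut,us in [("tinA",(261,207),(350,259)),("tinB",(320,202),(315,214)),("orange",(291,195),(323,240)),("panL",(255,144),(297,275)),("panR",(320,149),(268,224)),("votive",(186,149),(337,365)),("well",(378,206),(291,173))]:
    for C,u in((CT,ut),(CS,us)):
        try: print(n,C[u[1],u[0]].round(4),*blob(C,u))
        except Exception as e: print(n,e)
E
```

```text
tinA [0.4456 0.101  0.0448] 142 [0.4507 0.1032 0.0421] 0.4504 0.1037 0.0279
tinA [0.4508 0.1078 0.0348] 185 [0.4481 0.107  0.0371] 0.4457 0.1054 0.0297
tinB [ 0.465  -0.0992  0.0455] 143 [ 0.4678 -0.0959  0.0422] 0.4684 -0.0959 0.0276
tinB [ 0.4674 -0.0944  0.034 ] 136 [ 0.4653 -0.0933  0.0367] 0.4651 -0.0953 0.0301
orange [4.892e-01 3.000e-04 4.170e-02] 195 [0.4903 0.0052 0.0406] 0.4909 0.0045 0.0281
orange [0.4956 0.0121 0.0441] 125 [0.4878 0.0046 0.0409] 0.4873 0.0073 0.0292
panL [0.6423 0.1178 0.1242] 461 [0.6442 0.1205 0.1266] 0.6449 0.1209 0.0443
panL [0.6441 0.1231 0.129 ] 546 [0.6415 0.1221 0.1262] 0.641 0.1207 0.0443
panR [ 0.6366 -0.0974  0.0968] 438 [ 0.6395 -0.0992  0.095 ] 0.6396 -0.0987 0.045
panR [ 0.6371 -0.0924  0.097 ] 343 [ 0.6366 -0.0974  0.0942] 0.6379 -0.0983 0.0446
votive [0.6619 0.3839 0.0085] 77 [0.6643 0.3859 0.0089] 0.662 0.3841 0.0231
votive [0.6447 0.3686 0.0024] 109 [0.6485 0.3718 0.0056] 0.6486 0.3723 0.0221
well [ 0.4582 -0.2999  0.0199] 251 [ 0.4641 -0.2978  0.0203] 0.4702 -0.2946 0.0434
well [ 0.4553 -0.299   0.02  ] 832 [ 0.5085 -0.2832  0.0201] 0.4954 -0.2885 0.1047
```

View pics/crop.png

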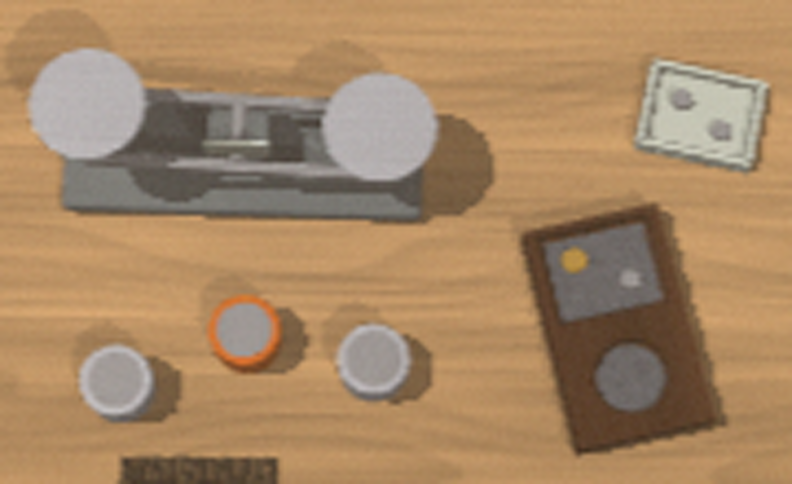

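View pics/crop2.png

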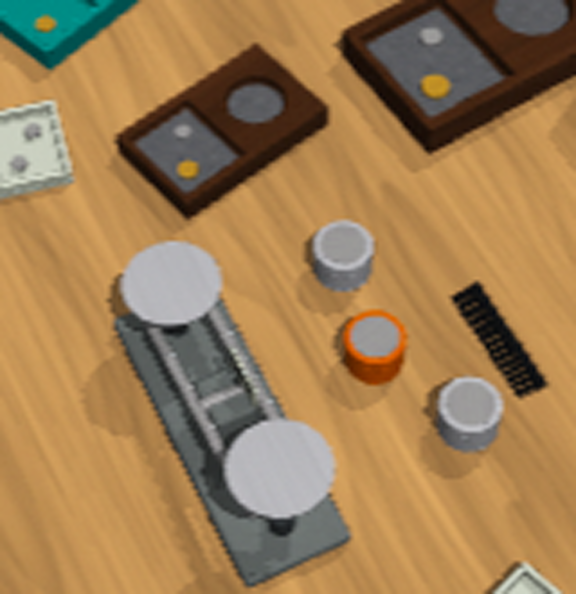

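The crops confirm it: tin A is at (261,206) and tin B at (320,201), both bare aluminium, and the small walnut box has its round well at (378,205). The left pan is high and the right pan is low. I'll triangulate these and plan the first moves.

Run:
```python
from h import *
T=dict(np.load("top0.npz"));S=dict(np.load("scene0.npz"))
t=lambda x,y:((x+.5)/4.4-.5+235,(y+.5)/4.4-.5+120)
s=lambda x,y:((x+.5)/3.6-.5+220,(y+.5)/3.6-.5+145)
for n,a,b in [("A",t(117,379),s(470,405)),("B",t(374,358),s(343,246)),("L",t(88,104),s(279,467)),("R",t(380,127),s(171,283)),("well",t(630,377),s(256,103)),("c1",t(522,235),s(118,138)),("c2",t(655,205),s(190,205)),("c4",t(578,453),s(257,45)),("gold",t(574,260),s(188,169)),("comb1",t(122,460),s(540,385))]:
    X=tri((T,S),(a,b));print(n,X.round(4),(proj(T,X)-a).round(2))
C=cloud(T);CS=cloud(S)
# valet top-face outline from heights
for nm,c in(("top",C),("scene",CS)):
    m=(c[...,2]>.015)&(c[...,2]<.045)&(abs(c[...,0]-.5)<.12)&(c[...,1]<-.2)&(c[...,1]>-.4)
    P=c[m][:,:2].astype(np.float32);print(nm,cv2.minAreaRect(P),np.median(c[m][:,2]))
g=T["image"].astype(int)
# well disc: gray (low saturation) pixels near it
for im,F,uv in((T["image"],T,(378,205)),(S["image"],S,(291,173))):
    h=cv2.cvtColor(im,cv2.COLOR_BGR2HSV);m=((h[...,1]<60)).astype(np.uint8)
    n,l,st,ce=cv2.connectedComponentsWithStats(m);k=l[uv[1],uv[0]];print(k,st[k],ce[k])
    p=np.linalg.inv(F["mtx"])@np.r_[ce[k],1];d=F["R"].T@p;o=-F["R"].T@F["t"]
    for z in(.018,.023,.028):print(z,(o+d*(z-o[2])/d[2]).round(4))
```

```text
A [0.4494 0.1029 0.0387] [-0.48  0.5 ]
B [ 0.4683 -0.0965  0.0388] [-0.41  0.44]
L [0.643  0.1196 0.1265] [-0.28  0.3 ]
R [ 0.6384 -0.0996  0.0933] [-0.33  0.38]
well [ 0.4585 -0.2974  0.023 ] [-0.39  0.44]
c1 [ 0.5921 -0.2367  0.099 ] [  8.31 -11.13]
c2 [ 0.5784 -0.2912 -0.0372] [-10.6   10.51]
c4 [ 0.4262 -0.2786  0.0994] [  9.   -11.73]
gold [ 0.5532 -0.2548  0.0226] [-0.35  0.4 ]
comb1 [0.3827 0.104  0.0237] [-2.1  2.1]
top ((0.5014169812202454, -0.28778040409088135), (0.18135349452495575, 0.11103543639183044), 13.58767032623291) 0.025193190613598492
scene ((0.49744945764541626, -0.287985235452652), (0.18480554223060608, 0.11660149693489075), 14.077491760253906) 0.02355437210675013
47 [371 198  15  15 177] [377.8700565  205.40677966]
0.018 [ 0.4607 -0.2998  0.018 ]
0.023 [ 0.4597 -0.2991  0.023 ]
0.028 [ 0.4587 -0.2984  0.028 ]
15 [283 168  16  11 129] [290.52713178 173.26356589]
0.018 [ 0.4567 -0.3002  0.018 ]
0.023 [ 0.4583 -0.2965  0.023 ]
0.028 [ 0.46   -0.2928  0.028 ]
```

Request:
move_arm --claw '[0.7, 0.7, 0.7, 0.7, 0.7]' --travel '[[0, -40, 0], [0, -40, 0], [0, -40, 0], [0, -40, 0], [0, -40, 0]]' --twist '[[0, 0, -7], [0, 0, -7], [0, 0, -6.7], [0, 0, 0], [0, 0, 0]]'

```text
t: 0.52
ee_pos: [0.2011, 0.41, 0.404]
ee_rot: [-0.0, -0.0, 1.0, -0.001]
ft_force: [1.4, 0.8, 1.0]
gripper_width: 0.849
finger_force: 0.0
```

Request:
move_arm --claw '[0.7, 0.7, 0.7, 0.7, 0.7]' --travel '[[-36, -20, 0], [-36, -20, 0], [-36, -20, 0], [-36, -20, 0], [-36, -20, 0]]' --twist '[[0, 0, 0], [0, 0, 0], [0, 0, 0], [0, 0, 0], [0, 0, 0]]'

```text
t: 0.93
ee_pos: [0.3828, 0.3103, 0.4047]
ee_rot: [-0.0, 0.0, 1.0, 0.0]
ft_force: [-0.1, 1.5, 0.8]
gripper_width: 0.846
finger_force: 0.0
```

Request:
move_arm --claw '[0.7, 0.7, 0.7, 0.7, 0.7]' --travel '[[-17, -37, 0], [-17, -37, 0], [-17, -37, 0], [-17, -37, 0], [-17, -37, 0]]' --twist '[[0, 0, 0], [0, 0, 0], [0, 0, 0], [0, 0, 0], [0, 0, 0]]'

```text
t: 1.35
ee_pos: [0.4668, 0.1248, 0.4045]
ee_rot: [-0.0, 0.0, 1.0, 0.0]
ft_force: [0.6, 0.6, -0.7]
gripper_width: 0.852
finger_force: 0.0
```

Request:
move_arm --claw '[0.7, 0.7, 0.7, 0.7, 0.7]' --travel '[[0, -38, 14], [0, -38, 14], [0, -38, 14], [0, -38, 14], [0, -38, 14]]' --twist '[[0, 0, 0], [0, 0, 0], [0, 0, 0], [0, 0, 0], [0, 0, 0]]'

```text
t: 1.77
ee_pos: [0.4658, -0.0649, 0.334]
ee_rot: [0.0, 0.0, 1.0, 0.0]
ft_force: [0.6, -0.2, -0.8]
gripper_width: 0.852
finger_force: 0.0
```

```bash
python3 -c "
from cell import bot
s=bot.sense();print(s['joints'].round(2),s['ee_pos'],s['ee_rot'].round(4),s['ft_force'])"
```

```text
[-0.44  0.17  0.55  2.05 -0.11  0.95  1.73] [ 0.46583097 -0.06489521  0.33404572] [1.e-04 1.e-04 1.e+00 2.e-04] [ 0.55975954 -0.19753234 -0.82532854]
```

Request:
move_arm --claw '[0.7, 0.7, 0.7, 0.7, 0.7]' --travel '[[-2, -15.5, 20], [0, -15.5, 30], [0, 0, 35], [0, 0, 35], [0, 0, 20]]' --twist '[[0, 0, 0], [0, 0, 0], [0, 0, 0], [0, 0, 0], [0, 0, 0]]'

```text
t: 2.18
ee_pos: [0.4668, -0.0942, 0.1914]
ee_rot: [-0.003, 0.001, 1.0, 0.0]
ft_force: [0.4, -0.7, -0.6]
gripper_width: 0.847
finger_force: 0.0
```

Request:
move_arm --claw '[0.7, 0.7, 0.7, 0.7, 0.7]' --travel '[[0, 0, 5], [0, 0, 4], [0, 0, 0], [0, 0, 0], [0, 0, 0]]' --twist '[[0, 0, 0], [0, 0, 0], [0, 0, 0], [0, 0, 0], [0, 0, 0]]'

```text
t: 2.6
ee_pos: [0.4693, -0.0942, 0.1871]
ee_rot: [0.002, 0.0, 1.0, 0.0]
ft_force: [-0.4, -0.4, 0.4]
gripper_width: 0.852
finger_force: 0.0
```

Run:
```python
from cell import bot
from h import *
print(bot.sense()['ee_pos'])
T=bot.grab_frame("top");S=bot.grab_frame("scene")
a=cv2.resize(T["image"][160:240,270:370],None,fx=4,fy=4,interpolation=cv2.INTER_CUBIC)
b=cv2.resize(S["image"][150:240,260:380],None,fx=3.5,fy=3.55,interpolation=cv2.INTER_CUBIC)[:320,:400]
cv2.imwrite("pics/g1.png",np.hstack([a,b[:a.shape[0]] if b.shape[0]>=a.shape[0] else cv2.copyMakeBorder(b,0,a.shape[0]-b.shape[0],0,0,0)]))
```

```text
[ 0.46928108 -0.09420541  0.18706284]
```

View pics/g1.png

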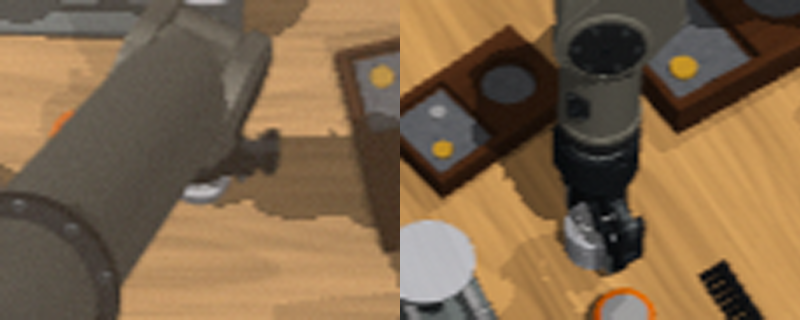

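The picture shows the fingers straddling tin B, with the tin centred between the pads. I'll lower slightly and grip.

Request:
move_arm --claw '[0.7, 0.3, 0.1, -0.1, -0.1]' --travel '[[2, -2, 3], [0, 0, 0], [0, 0, 0], [0, 0, 0], [0, 0, 0]]' --twist '[[0, 0, 0], [0, 0, 0], [0, 0, 0], [0, 0, 0], [0, 0, 0]]' --force 25

```text
t: 3.12
ee_pos: [0.4662, -0.0965, 0.1831]
ee_rot: [-0.0, 0.0, 1.0, 0.0]
ft_force: [-2.2, -1.1, 5.2]
gripper_width: 0.656
finger_force: 25.9
```

Request:
move_arm --claw '[-0.1, -0.1, -0.1, -0.1, -0.1]' --travel '[[0, 0, 0], [0, 0, 0], [0, 0, 0], [0, 0, 0], [0, 0, 0]]' --twist '[[0, 0, 0], [0, 0, 0], [0, 0, 0], [0, 0, 0], [0, 0, 0]]'

```text
t: 3.53
ee_pos: [0.4662, -0.0965, 0.1831]
ee_rot: [-0.0, 0.001, 1.0, 0.0]
ft_force: [-2.2, -0.3, 4.9]
gripper_width: 0.656
finger_force: 25.9
```

```bash
python3 -c "
from cell import bot
s=bot.sense();print(s['joints'].round(2),s['ee_pos'],s['ee_rot'].round(4),s['ft_force'],s['moment'],s['finger_force'],s['gripper_width'])"
```

```text
[-0.27  0.44  0.46  2.15 -0.33  0.62  1.99] [ 0.46623571 -0.09652452  0.18308511] [-2.e-04  5.e-04  1.e+00  1.e-04] [-2.20770788 -0.27671817  4.90968115] [-0.13487883  0.38929035 -0.01622918] 25.910244919359684 0.6558613050695917
```

Request:
move_arm --claw '[-0.1, -0.1, -0.1, -0.1, -0.1]' --travel '[[0, 0, -10], [0, 0, -30], [0, 0, -35], [0, 0, -35], [0, 0, -20]]' --twist '[[0, 0, 0], [0, 0, 0], [0, 0, 0], [0, 0, 0], [0, 0, 0]]'

```text
t: 3.95
ee_pos: [0.467, -0.0968, 0.3164]
ee_rot: [0.002, 0.001, 1.0, 0.0]
ft_force: [1.0, 0.9, -0.9]
gripper_width: 0.654
finger_force: 27.4
```

Request:
move_arm --claw '[-0.1, -0.1, -0.1, -0.1, -0.1]' --travel '[[-20, 0, 0], [-38, 0, 0], [-40, -1, 0], [-40, -1, 0], [-34, -1, 0]]' --twist '[[0, 0, 0], [0, 0, 0], [0, 0, 0], [0, 0, 0], [0, 0, 0]]'

```text
t: 4.37
ee_pos: [0.6406, -0.0986, 0.3131]
ee_rot: [0.001, -0.0, 1.0, 0.0]
ft_force: [0.9, -0.8, -1.0]
gripper_width: 0.653
finger_force: 27.4
```

Request:
move_arm --claw '[-0.1, -0.1, -0.1, -0.1, -0.1]' --travel '[[0, 0, 10], [0, 0, 7], [0, 0, 0], [0, 0, 0], [0, 0, 0]]' --twist '[[0, 0, 0], [0, 0, 0], [0, 0, 0], [0, 0, 0], [0, 0, 0]]'

```text
t: 4.78
ee_pos: [0.6373, -0.0995, 0.2961]
ee_rot: [-0.0, 0.001, 1.0, 0.0]
ft_force: [-0.5, -0.8, 0.1]
gripper_width: 0.656
finger_force: 27.6
```

Run:
```python
from cell import bot
from h import *
S=bot.grab_frame("scene");T=bot.grab_frame("top")
print(*[v.round(3) for v in (lambda s:(s['joints'],s['ee_pos'],s['ee_rot'],s['ft_force'],s['moment']))(bot.sense())])
a=cv2.resize(S["image"][150:310,210:370],None,fx=2.5,fy=2.5,interpolation=cv2.INTER_CUBIC)
b=cv2.resize(T["image"][110:190,240:340],None,fx=4,fy=4,interpolation=cv2.INTER_CUBIC)
cv2.imwrite("pics/g2.png",np.hstack([a,cv2.copyMakeBorder(b,0,80,0,0,0)]))
```

```text
[-0.281  0.537  0.515  1.671 -0.303  1.013  1.905] [ 0.638 -0.099  0.297] [0.    0.001 1.    0.   ] [-0.258  0.099 -0.859] [-0.034  0.043 -0.025]
```

View pics/g2.png

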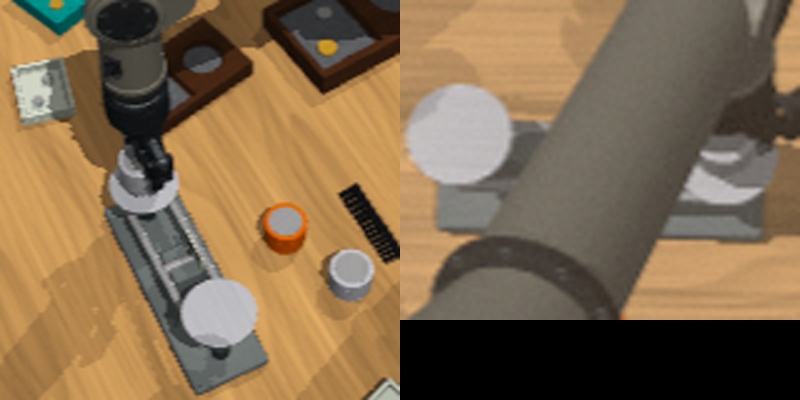

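The tin is over the right (low) pan, which sits at crop (145,185), and it's centred within the pan. Now I'll descend by feel.

Request:
move_arm --claw '[-0.1, -0.1, -0.1, -0.1, -0.1]' --travel '[[0, 0, 5], [0, 0, 4], [0, 0, 3], [0, 0, 0], [0, 0, 0]]' --twist '[[0, 0, 0], [0, 0, 0], [0, 0, 0], [0, 0, 0], [0, 0, 0]]'

```text
t: 5.3
ee_pos: [0.6383, -0.0992, 0.2833]
ee_rot: [-0.0, 0.0, 1.0, 0.0]
ft_force: [-0.2, 1.1, -0.1]
gripper_width: 0.658
finger_force: 27.6
```

Request:
move_arm --claw '[-0.1, -0.1, -0.1, -0.1, -0.1]' --travel '[[0, 0, 1], [0, 0, 1], [0, 0, 0], [0, 0, 0], [0, 0, 0]]' --twist '[[0, 0, 0], [0, 0, 0], [0, 0, 0], [0, 0, 0], [0, 0, 0]]'

```text
t: 5.72
ee_pos: [0.6385, -0.0993, 0.2818]
ee_rot: [0.0, 0.0, 1.0, 0.0]
ft_force: [-0.1, 0.0, -0.2]
gripper_width: 0.654
finger_force: 27.6
```

Request:
move_arm --claw '[-0.1, -0.1, -0.1, -0.1, -0.1]' --travel '[[0, 0, 1], [0, 0, 0], [0, 0, 0], [0, 0, 0], [0, 0, 0]]' --twist '[[0, 0, 0], [0, 0, 0], [0, 0, 0], [0, 0, 0], [0, 0, 0]]'

```text
t: 6.13
ee_pos: [0.6385, -0.0993, 0.2807]
ee_rot: [0.0, 0.0, 1.0, 0.0]
ft_force: [-0.5, -0.9, -1.1]
gripper_width: 0.656
finger_force: 27.6
```

Request:
move_arm --claw '[-0.1, -0.1, -0.1, -0.1, -0.1]' --travel '[[0, 0, 1], [0, 0, 0], [0, 0, 0], [0, 0, 0], [0, 0, 0]]' --twist '[[0, 0, 0], [0, 0, 0], [0, 0, 0], [0, 0, 0], [0, 0, 0]]'

```text
t: 6.55
ee_pos: [0.6385, -0.0992, 0.2797]
ee_rot: [0.0, 0.0, 1.0, 0.0]
ft_force: [0.4, 0.2, -0.9]
gripper_width: 0.655
finger_force: 27.6
```

Request:
move_arm --claw '[-0.1, -0.1, -0.1, -0.1, -0.1]' --travel '[[0, 0, 1], [0, 0, 0], [0, 0, 0], [0, 0, 0], [0, 0, 0]]' --twist '[[0, 0, 0], [0, 0, 0], [0, 0, 0], [0, 0, 0], [0, 0, 0]]'

```text
t: 6.97
ee_pos: [0.6385, -0.0992, 0.2787]
ee_rot: [0.0, 0.0, 1.0, 0.0]
ft_force: [0.1, 0.2, -0.5]
gripper_width: 0.658
finger_force: 27.6
```

Request:
move_arm --claw '[-0.1, -0.1, -0.1, -0.1, -0.1]' --travel '[[0, 0, 1], [0, 0, 0], [0, 0, 0], [0, 0, 0], [0, 0, 0]]' --twist '[[0, 0, 0], [0, 0, 0], [0, 0, 0], [0, 0, 0], [0, 0, 0]]'

```text
t: 7.38
ee_pos: [0.6385, -0.0992, 0.2777]
ee_rot: [0.0, 0.0, 1.0, 0.0]
ft_force: [0.2, -0.6, -1.4]
gripper_width: 0.658
finger_force: 27.6
```

Request:
move_arm --claw '[-0.1, -0.1, -0.1, -0.1, -0.1]' --travel '[[0, 0, 1], [0, 0, 0], [0, 0, 0], [0, 0, 0], [0, 0, 0]]' --twist '[[0, 0, 0], [0, 0, 0], [0, 0, 0], [0, 0, 0], [0, 0, 0]]'

```text
t: 7.8
ee_pos: [0.6385, -0.0992, 0.2767]
ee_rot: [0.0, 0.0, 1.0, 0.0]
ft_force: [-0.7, -0.1, -0.8]
gripper_width: 0.657
finger_force: 27.6
```

Request:
move_arm --claw '[-0.1, -0.1, -0.1, -0.1, -0.1]' --travel '[[0, 0, 1], [0, 0, 0], [0, 0, 0], [0, 0, 0], [0, 0, 0]]' --twist '[[0, 0, 0], [0, 0, 0], [0, 0, 0], [0, 0, 0], [0, 0, 0]]'

```text
t: 8.22
ee_pos: [0.6385, -0.0992, 0.2757]
ee_rot: [0.0, 0.0, 1.0, 0.0]
ft_force: [-0.4, 0.4, -0.9]
gripper_width: 0.656
finger_force: 27.6
```

Request:
move_arm --claw '[-0.1, -0.1, -0.1, -0.1, -0.1]' --travel '[[0, 0, 1], [0, 0, 0], [0, 0, 0], [0, 0, 0], [0, 0, 0]]' --twist '[[0, 0, 0], [0, 0, 0], [0, 0, 0], [0, 0, 0], [0, 0, 0]]'

```text
t: 8.63
ee_pos: [0.6385, -0.0992, 0.2747]
ee_rot: [0.0, 0.0, 1.0, 0.0]
ft_force: [-0.5, -0.7, -0.7]
gripper_width: 0.654
finger_force: 27.6
```

Request:
move_arm --claw '[-0.1, -0.1, -0.1, -0.1, -0.1]' --travel '[[0, 0, 1], [0, 0, 0], [0, 0, 0], [0, 0, 0], [0, 0, 0]]' --twist '[[0, 0, 0], [0, 0, 0], [0, 0, 0], [0, 0, 0], [0, 0, 0]]'

```text
t: 9.05
ee_pos: [0.6385, -0.0992, 0.2737]
ee_rot: [0.0, 0.0, 1.0, 0.0]
ft_force: [0.6, 0.5, -1.5]
gripper_width: 0.655
finger_force: 27.6
```

Request:
move_arm --claw '[-0.1, -0.1, -0.1, -0.1, -0.1]' --travel '[[0, 0, 1], [0, 0, 0], [0, 0, 0], [0, 0, 0], [0, 0, 0]]' --twist '[[0, 0, 0], [0, 0, 0], [0, 0, 0], [0, 0, 0], [0, 0, 0]]'

```text
t: 9.47
ee_pos: [0.6384, -0.0992, 0.2727]
ee_rot: [-0.0, 0.0, 1.0, 0.0]
ft_force: [0.6, 0.4, -0.2]
gripper_width: 0.657
finger_force: 27.6
```

```bash
cat > look.py <<'E'
import sys
from cell import bot
from h import *
S=bot.grab_frame("scene");s=bot.sense();print(s['ee_pos'].round(4),s['ft_force'].round(2),s['moment'].round(3))
C=cloud(S)
for n,c in(("L",(.642,.120)),("R",(.6385,-.099))):
    m=(np.hypot(C[...,0]-c[0],C[...,1]-c[1])<.041)&(C[...,2]>.08)&(C[...,2]<.14)
    z=C[m][:,2];h,e=np.histogram(z,np.arange(.08,.141,.003));print(n,len(z),np.median(z).round(4),h)
if len(sys.argv)>1:
    a=S["image"][150:310,210:370];cv2.imwrite(sys.argv[1],cv2.resize(a,None,fx=3.6,fy=3.6,interpolation=cv2.INTER_CUBIC))
E
python3 look.py pics/g3.png
```

```text
[ 0.6385 -0.0992  0.2727] [ 0.28  0.21 -1.75] [-0.    -0.031 -0.001]
L 578 0.1297 [  1   1   0   0   0   0   0   0   0   0   0   0   0   0  18 134 240 151
  32   1]
R 310 0.0994 [ 2 30 57 40 17  8  2  6  6  4  8  5  4  4 29 33 32 17  4  2]
```

The left pan has risen about 3.5 mm, so the right pan is already sinking under the tin. I'll keep going down with it.

Request:
move_arm --claw '[-0.1, -0.1, -0.1, -0.1, -0.1]' --travel '[[0, 0, 1], [0, 0, 0], [0, 0, 0], [0, 0, 0], [0, 0, 0]]' --twist '[[0, 0, 0], [0, 0, 0], [0, 0, 0], [0, 0, 0], [0, 0, 0]]'

```text
t: 9.93
ee_pos: [0.6385, -0.0992, 0.2718]
ee_rot: [0.0, 0.0, 1.0, 0.0]
ft_force: [0.2, 1.2, 0.0]
gripper_width: 0.66
finger_force: 27.7
```

Request:
move_arm --claw '[-0.1, -0.1, -0.1, -0.1, -0.1]' --travel '[[0, 0, 1], [0, 0, 0], [0, 0, 0], [0, 0, 0], [0, 0, 0]]' --twist '[[0, 0, 0], [0, 0, 0], [0, 0, 0], [0, 0, 0], [0, 0, 0]]'

```text
t: 10.35
ee_pos: [0.6385, -0.0993, 0.2708]
ee_rot: [0.0, 0.0, 1.0, 0.0]
ft_force: [0.2, 0.5, 1.0]
gripper_width: 0.658
finger_force: 27.8
```

```bash
python3 look.py
```

```text
[ 0.6385 -0.0993  0.2708] [ 0.52 -0.05  1.06] [0.031 0.066 0.007]
L 580 0.1297 [  3   0   0   1   0   0   0   0   0   0   0   0   0   1  17 123 249 153
  32   1]
R 310 0.0988 [20 43 57 20  6  7  3 10  6  4  4  8  7 14 29 42 22  5  1  2]
```

The stop is felt: force rose from −1 to +1 N and the left pan no longer moves. I'll release.

Request:
move_arm --claw '[0.3, 0.35, 0.4, 0.5, 0.6]' --travel '[[0, 0, 0], [0, 0, 0], [0, 0, 0], [0, 0, 0], [0, 0, 0]]' --twist '[[0, 0, 0], [0, 0, 0], [0, 0, 0], [0, 0, 0], [0, 0, 0]]'

```text
t: 10.82
ee_pos: [0.6384, -0.0992, 0.2705]
ee_rot: [-0.0, 0.0, 1.0, 0.0]
ft_force: [-0.1, -0.2, -0.9]
gripper_width: 0.8
finger_force: 0.0
```

Request:
move_arm --claw '[0.7, 0.7, 0.7, 0.7, 0.7]' --travel '[[0, 0, 0], [0, 0, 0], [0, 0, -5], [0, 0, -10], [0, 0, -20]]' --twist '[[0, 0, 0], [0, 0, 0], [0, 0, 0], [0, 0, 0], [0, 0, 0]]'

```text
t: 11.23
ee_pos: [0.6377, -0.0989, 0.3046]
ee_rot: [-0.002, 0.0, 1.0, 0.0]
ft_force: [0.3, -0.4, -0.6]
gripper_width: 0.852
finger_force: 0.0
```

Request:
move_arm --claw '[0.7, 0.7, 0.7, 0.7, 0.7]' --travel '[[0, 0, -30], [0, 0, -30], [0, 0, 0], [0, 0, 0], [0, 0, 0]]' --twist '[[0, 0, 0], [0, 0, 0], [0, 0, 0], [0, 0, 0], [0, 0, 0]]'

```text
t: 11.65
ee_pos: [0.6383, -0.0992, 0.3661]
ee_rot: [0.0, 0.0, 1.0, 0.0]
ft_force: [0.3, -1.0, -0.8]
gripper_width: 0.852
finger_force: 0.0
```

```bash
python3 look.py pics/g4.png
```

```text
[ 0.6381 -0.099   0.3652] [-0.04  0.66 -0.26] [ 0.022  0.028 -0.059]
L 588 0.1297 [  2   3   0   0   0   0   0   0   0   0   0   0   0   5  17 129 255 140
  34   3]
R 460 0.112 [13 52 53 53  9  8  9 10  7 10  8  9 11  9 47 69 66 14  3  0]
```

View pics/g4.png

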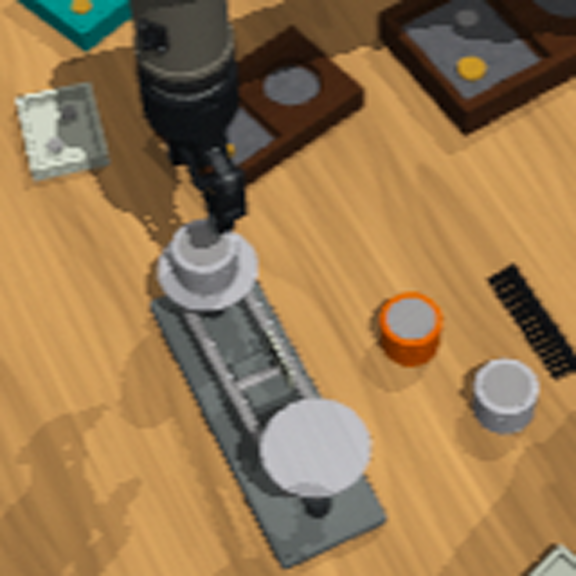

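Tin B is standing upright in the middle of the right pan. Now for tin A at crop (505,395).

Request:
move_arm --claw '[0.7, 0.7, 0.7, 0.7, 0.7]' --travel '[[26, 28, 0], [27, 29, 0], [27, 29, 0], [27, 29, 0], [27, 29, 0]]' --twist '[[0, 0, 0], [0, 0, 0], [0, 0, 0], [0, 0, 0], [0, 0, 0]]'

```text
t: 12.12
ee_pos: [0.5025, 0.046, 0.3643]
ee_rot: [-0.001, 0.0, 1.0, -0.0]
ft_force: [0.0, 0.1, 0.6]
gripper_width: 0.853
finger_force: 0.0
```

Request:
move_arm --claw '[0.7, 0.7, 0.7, 0.7, 0.7]' --travel '[[27, 29, 0], [28, 29, 0], [0, 0, 25], [0, 0, 35], [0, 0, 35]]' --twist '[[0, 0, 0], [0, 0, 0], [0, 0, 0], [0, 0, 0], [0, 0, 0]]'

```text
t: 12.53
ee_pos: [0.4488, 0.1039, 0.2699]
ee_rot: [0.001, -0.001, 1.0, 0.001]
ft_force: [0.3, 1.1, -0.7]
gripper_width: 0.853
finger_force: 0.0
```

Request:
move_arm --claw '[0.7, 0.7, 0.7, 0.7, 0.7]' --travel '[[0, 0, 30], [0, 0, 20], [0, 0, 0], [0, 0, 0], [0, 0, 0]]' --twist '[[0, 0, 0], [0, 0, 0], [0, 0, 0], [0, 0, 0], [0, 0, 0]]'

```text
t: 12.95
ee_pos: [0.45, 0.1029, 0.2214]
ee_rot: [0.0, 0.0, 1.0, 0.0]
ft_force: [0.3, 0.6, -0.1]
gripper_width: 0.853
finger_force: 0.0
```

Request:
move_arm --claw '[0.7, 0.7, 0.7, 0.7, 0.7]' --travel '[[0, 0, 20], [0, 0, 12], [0, 0, 5], [0, 0, 0], [0, 0, 0]]' --twist '[[0, 0, 0], [0, 0, 0], [0, 0, 0], [0, 0, 0], [0, 0, 0]]'

```text
t: 13.37
ee_pos: [0.4501, 0.103, 0.1847]
ee_rot: [0.001, 0.0, 1.0, 0.0]
ft_force: [-0.3, 1.1, -0.3]
gripper_width: 0.849
finger_force: 0.0
```

Request:
move_arm --claw '[0.5, 0.4, 0.3, 0.1, -0.1]' --travel '[[0, 0, 0], [0, 0, 0], [0, 0, 0], [0, 0, 0], [0, 0, 0]]' --twist '[[0, 0, 0], [0, 0, 0], [0, 0, 0], [0, 0, 0], [0, 0, 0]]' --force 25

```text
t: 13.78
ee_pos: [0.4501, 0.1029, 0.1849]
ee_rot: [0.001, 0.0, 1.0, 0.0]
ft_force: [-2.3, -0.4, 7.2]
gripper_width: 0.653
finger_force: 25.0
```

Request:
move_arm --claw '[-0.1, -0.1, -0.1, -0.1, -0.1]' --travel '[[0, 0, 0], [0, 0, 0], [0, 0, 0], [0, 0, 0], [0, 0, 0]]' --twist '[[0, 0, 0], [0, 0, 0], [0, 0, 0], [0, 0, 0], [0, 0, 0]]'

```text
t: 14.2
ee_pos: [0.4501, 0.1028, 0.1849]
ee_rot: [0.001, 0.0, 1.0, 0.0]
ft_force: [-1.1, -0.5, 7.5]
gripper_width: 0.655
finger_force: 25.0
```

Request:
move_arm --claw '[-0.1, -0.1, -0.1, -0.1, -0.1]' --travel '[[0, 0, -10], [0, 0, -35], [0, 0, -40], [0, 0, -40], [0, 0, -30]]' --twist '[[0, 0, 0], [0, 0, 0], [0, 0, 0], [0, 0, 0], [0, 0, 0]]'

```text
t: 14.62
ee_pos: [0.4498, 0.1023, 0.3423]
ee_rot: [0.002, 0.001, 1.0, 0.001]
ft_force: [0.4, 0.5, -1.1]
gripper_width: 0.65
finger_force: 27.4
```

Request:
move_arm --claw '[-0.1, -0.1, -0.1, -0.1, -0.1]' --travel '[[-36, 4, 0], [-40, 4, 0], [-40, 3, 0], [-40, 3, 0], [-36, 3, 0]]' --twist '[[0, 0, 0], [0, 0, 0], [0, 0, 0], [0, 0, 0], [0, 0, 0]]'

```text
t: 15.03
ee_pos: [0.6433, 0.1201, 0.3396]
ee_rot: [0.001, 0.0, 1.0, 0.0]
ft_force: [0.7, -0.1, -0.1]
gripper_width: 0.655
finger_force: 27.3
```

Request:
move_arm --claw '[-0.1, -0.1, -0.1, -0.1, -0.1]' --travel '[[0, 0, 5], [0, 0, 5], [0, 0, 0], [0, 0, 0], [0, 0, 0]]' --twist '[[0, 0, 0], [0, 0, 0], [0, 0, 0], [0, 0, 0], [0, 0, 0]]'

```text
t: 15.45
ee_pos: [0.6405, 0.1197, 0.3291]
ee_rot: [-0.0, 0.0, 1.0, 0.0]
ft_force: [-0.3, -0.8, -0.8]
gripper_width: 0.652
finger_force: 27.3
```

```bash
python3 look.py pics/g5.png
```

```text
[0.6407 0.1198 0.3294] [ 0.26 -1.13 -1.16] [ 0.005 -0.063  0.037]
L 250 0.1296 [ 3  1  2  0  0  0  0  0  0  0  0  0  0  2 10 55 94 69 14  0]
R 483 0.1153 [16 45 58 44 15  9 13  5  7 13  9  8  9 15 43 69 79 24  2  0]
```

View pics/g5.png

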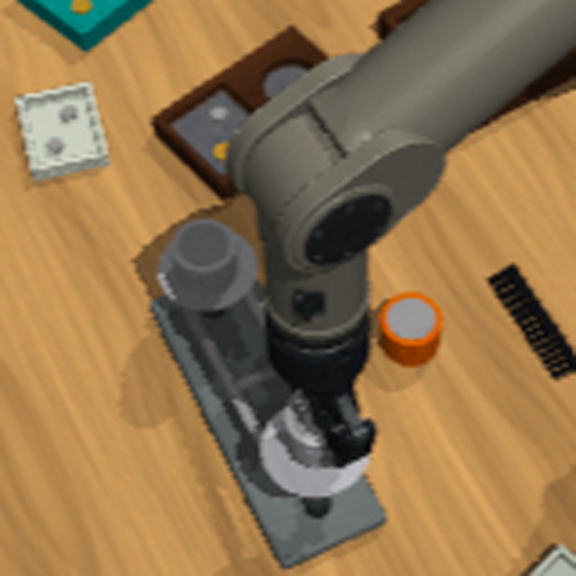

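The tin is over the left pan at crop (315,450). I'll descend slowly and follow the pan down.

Request:
move_arm --claw '[-0.1, -0.1, -0.1, -0.1, -0.1]' --travel '[[-1, 0, 4], [0, 0, 3], [0, 0, 2], [0, 0, 1], [0, 0, 1]]' --twist '[[0, 0, 0], [0, 0, 0], [0, 0, 0], [0, 0, 0], [0, 0, 0]]'

```text
t: 15.92
ee_pos: [0.6424, 0.1198, 0.3174]
ee_rot: [-0.0, 0.0, 1.0, -0.0]
ft_force: [0.3, 0.1, -1.4]
gripper_width: 0.65
finger_force: 27.3
```

Request:
move_arm --claw '[-0.1, -0.1, -0.1, -0.1, -0.1]' --travel '[[0, 0, 1], [0, 0, 1], [0, 0, 1], [0, 0, 0], [0, 0, 0]]' --twist '[[0, 0, 0], [0, 0, 0], [0, 0, 0], [0, 0, 0], [0, 0, 0]]'

```text
t: 16.33
ee_pos: [0.6426, 0.1197, 0.3148]
ee_rot: [0.0, 0.0, 1.0, 0.0]
ft_force: [-0.4, -0.9, -0.0]
gripper_width: 0.659
finger_force: 27.4
```

Request:
move_arm --claw '[-0.1, -0.1, -0.1, -0.1, -0.1]' --travel '[[0, 0, 1], [0, 0, 1], [0, 0, 1], [0, 0, 0], [0, 0, 0]]' --twist '[[0, 0, 0], [0, 0, 0], [0, 0, 0], [0, 0, 0], [0, 0, 0]]'

```text
t: 16.75
ee_pos: [0.6426, 0.1198, 0.3117]
ee_rot: [0.0, 0.0, 1.0, 0.0]
ft_force: [-0.2, 0.3, 0.5]
gripper_width: 0.657
finger_force: 27.4
```

```bash
python3 look.py
```

```text
[0.6426 0.1198 0.3117] [ 0.26  0.03 -0.2 ] [-0.05   0.047 -0.044]
L 202 0.1259 [ 0  0  0  0  0  0  0  0  0  0  0  0  2 21 55 74 32  8  4  6]
R 489 0.1199 [ 0 11 35 78 37 24  9  8  6 11  6  7 11 10  7 37 94 72 23  3]
```

Request:
move_arm --claw '[-0.1, -0.1, -0.1, -0.1, -0.1]' --travel '[[0, 0, 1], [0, 0, 1], [0, 0, 1], [0, 0, 1], [0, 0, 1]]' --twist '[[0, 0, 0], [0, 0, 0], [0, 0, 0], [0, 0, 0], [0, 0, 0]]'

```text
t: 17.22
ee_pos: [0.6426, 0.1197, 0.3066]
ee_rot: [0.0, 0.0, 1.0, 0.0]
ft_force: [0.8, 0.1, 0.7]
gripper_width: 0.651
finger_force: 27.4
```

Request:
move_arm --claw '[-0.1, -0.1, -0.1, -0.1, -0.1]' --travel '[[0, 0, 1], [0, 0, 1], [0, 0, 1], [0, 0, 1], [0, 0, 1]]' --twist '[[0, 0, 0], [0, 0, 0], [0, 0, 0], [0, 0, 0], [0, 0, 0]]'

```text
t: 17.63
ee_pos: [0.6426, 0.1197, 0.3016]
ee_rot: [0.0, 0.0, 1.0, 0.0]
ft_force: [0.0, 0.9, -0.3]
gripper_width: 0.65
finger_force: 27.4
```

Request:
move_arm --claw '[-0.1, -0.1, -0.1, -0.1, -0.1]' --travel '[[0, 0, 1], [0, 0, 1], [0, 0, 1], [0, 0, 1], [0, 0, 1]]' --twist '[[0, 0, 0], [0, 0, 0], [0, 0, 0], [0, 0, 0], [0, 0, 0]]'

```text
t: 18.05
ee_pos: [0.6426, 0.1198, 0.2967]
ee_rot: [0.0, 0.0, 1.0, 0.0]
ft_force: [-0.6, -0.3, -0.1]
gripper_width: 0.657
finger_force: 27.4
```

Request:
move_arm --claw '[-0.1, -0.1, -0.1, -0.1, -0.1]' --travel '[[0, 0, 1], [0, 0, 1], [0, 0, 1], [0, 0, 0], [0, 0, 0]]' --twist '[[0, 0, 0], [0, 0, 0], [0, 0, 0], [0, 0, 0], [0, 0, 0]]'

```text
t: 18.47
ee_pos: [0.6426, 0.1198, 0.2937]
ee_rot: [-0.0, 0.0, 1.0, 0.0]
ft_force: [-0.4, 0.2, 0.7]
gripper_width: 0.654
finger_force: 27.4
```

```bash
python3 look.py
```

```text
[0.6425 0.1198 0.2937] [ 0.26 -0.19  0.39] [-0.013 -0.037  0.082]
L 237 0.1084 [ 0  0  0  0  0  2  2 22 56 74 27  8  4  3  9  3  7  4  6 10]
R 259 0.1108 [ 3  0  0  0  0  0  1 10 42 58 54 14 12 14  9  9  8  9  8  8]
```

Request:
move_arm --claw '[-0.1, -0.1, -0.1, -0.1, -0.1]' --travel '[[0, 0, 1], [0, 0, 1], [0, 0, 1], [0, 0, 0], [0, 0, 0]]' --twist '[[0, 0, 0], [0, 0, 0], [0, 0, 0], [0, 0, 0], [0, 0, 0]]'

```text
t: 18.93
ee_pos: [0.6425, 0.1198, 0.2906]
ee_rot: [-0.0, 0.0, 1.0, 0.0]
ft_force: [-0.1, -0.8, 0.2]
gripper_width: 0.649
finger_force: 27.4
```

Request:
move_arm --claw '[-0.1, -0.1, -0.1, -0.1, -0.1]' --travel '[[0, 0, 1], [0, 0, 0], [0, 0, 0], [0, 0, 0], [0, 0, 0]]' --twist '[[0, 0, 0], [0, 0, 0], [0, 0, 0], [0, 0, 0], [0, 0, 0]]'

```text
t: 19.35
ee_pos: [0.6425, 0.1198, 0.2897]
ee_rot: [-0.0, 0.0, 1.0, 0.0]
ft_force: [0.2, -0.5, 0.5]
gripper_width: 0.655
finger_force: 27.4
```

Request:
move_arm --claw '[-0.1, -0.1, -0.1, -0.1, -0.1]' --travel '[[0, 0, 1], [0, 0, 0], [0, 0, 0], [0, 0, 0], [0, 0, 0]]' --twist '[[0, 0, 0], [0, 0, 0], [0, 0, 0], [0, 0, 0], [0, 0, 0]]'

```text
t: 19.77
ee_pos: [0.6426, 0.1198, 0.2887]
ee_rot: [-0.0, 0.0, 1.0, 0.0]
ft_force: [-0.1, 0.3, 0.6]
gripper_width: 0.658
finger_force: 27.4
```

Request:
move_arm --claw '[-0.1, -0.1, -0.1, -0.1, -0.1]' --travel '[[0, 0, 1], [0, 0, 0], [0, 0, 0], [0, 0, 0], [0, 0, 0]]' --twist '[[0, 0, 0], [0, 0, 0], [0, 0, 0], [0, 0, 0], [0, 0, 0]]'

```text
t: 20.18
ee_pos: [0.6425, 0.1198, 0.2877]
ee_rot: [-0.0, 0.0, 1.0, 0.0]
ft_force: [0.1, -1.2, 0.5]
gripper_width: 0.65
finger_force: 27.4
```

```bash
python3 look.py
```

```text
[0.6426 0.1198 0.2877] [-0.67 -0.43  0.64] [-0.021  0.024  0.001]
L 279 0.1037 [ 0  0  0  0  1  6 72 66 29  8  5  4  4  8  6  4  7  5 13 41]
R 258 0.1162 [ 9  4  0  0  0  0  0  0  0  8 37 64 65 14 11  8 15  7  9  7]
```

Request:
move_arm --claw '[-0.1, -0.1, -0.1, -0.1, -0.1]' --travel '[[0, 0, 1], [0, 0, 0], [0, 0, 0], [0, 0, 0], [0, 0, 0]]' --twist '[[0, 0, 0], [0, 0, 0], [0, 0, 0], [0, 0, 0], [0, 0, 0]]'

```text
t: 20.65
ee_pos: [0.6426, 0.1198, 0.2867]
ee_rot: [0.0, 0.0, 1.0, 0.0]
ft_force: [-0.8, 0.2, 0.6]
gripper_width: 0.654
finger_force: 27.4
```

Request:
move_arm --claw '[-0.1, -0.1, -0.1, -0.1, -0.1]' --travel '[[0, 0, 1], [0, 0, 0], [0, 0, 0], [0, 0, 0], [0, 0, 0]]' --twist '[[0, 0, 0], [0, 0, 0], [0, 0, 0], [0, 0, 0], [0, 0, 0]]'

```text
t: 21.07
ee_pos: [0.6426, 0.1198, 0.2858]
ee_rot: [0.0, 0.0, 1.0, 0.0]
ft_force: [-0.8, -0.6, 1.0]
gripper_width: 0.652
finger_force: 27.5
```

```bash
python3 look.py
```

```text
[0.6426 0.1197 0.2858] [0.08 0.87 2.  ] [-0.008  0.104 -0.007]
L 309 0.102 [ 0  0  0  0 12 54 63 41 16  9  3  6  3  4  4  7 10  8 19 50]
R 253 0.1166 [ 7  2  3  0  0  0  0  0  0  3 28 73 52 25 10  9  9 11 12  9]
```

Request:
move_arm --claw '[-0.1, -0.1, -0.1, -0.1, -0.1]' --travel '[[0, 0, 0.7], [0, 0, 0], [0, 0, 0], [0, 0, 0], [0, 0, 0]]' --twist '[[0, 0, 0], [0, 0, 0], [0, 0, 0], [0, 0, 0], [0, 0, 0]]'

```text
t: 21.53
ee_pos: [0.6426, 0.1197, 0.2851]
ee_rot: [0.0, 0.0, 1.0, 0.0]
ft_force: [-0.5, -0.4, 3.3]
gripper_width: 0.657
finger_force: 27.6
```

```bash
python3 look.py
```

```text
[0.6426 0.1198 0.2851] [-0.33 -1.31  3.  ] [-0.041  0.141 -0.023]
L 305 0.1018 [ 0  0  0  1  9 65 61 39  6  5  6  4  7  6  4  6  9 11 28 38]
R 255 0.1167 [13  3  1  0  0  0  0  0  0  5 29 60 57 28 13 11 10 11  7  7]
```

The left pan is firmly on its stop. I'll back off 1 mm and release.

Request:
move_arm --claw '[-0.1, 0.35, 0.5, 0.7, 0.7]' --travel '[[0, 0, -1], [0, 0, 0], [0, 0, 0], [0, 0, 0], [0, 0, -5]]' --twist '[[0, 0, 0], [0, 0, 0], [0, 0, 0], [0, 0, 0], [0, 0, 0]]'

```text
t: 22.0
ee_pos: [0.642, 0.1199, 0.2898]
ee_rot: [-0.001, 0.0, 1.0, -0.0]
ft_force: [-1.2, -0.3, 0.1]
gripper_width: 0.85
finger_force: 0.0
```

Request:
move_arm --claw '[0.7, 0.7, 0.7, 0.7, 0.7]' --travel '[[0, 0, -20], [0, 0, -30], [0, 0, -30], [0, 0, 0], [0, 0, 0]]' --twist '[[0, 0, 0], [0, 0, 0], [0, 0, 0], [0, 0, 0], [0, 0, 0]]'

```text
t: 22.42
ee_pos: [0.6432, 0.1195, 0.3736]
ee_rot: [0.002, 0.0, 1.0, 0.001]
ft_force: [-0.1, 0.2, -0.7]
gripper_width: 0.851
finger_force: 0.0
```

```bash
python3 look.py
```

```text
[0.6426 0.1197 0.3717] [ 0.59  0.07 -0.55] [ 0.03   0.064 -0.009]
L 259 0.1277 [ 0  1  0  0  0  0  0  0  0  0  0  0  0  3 44 92 77 16 16 10]
R 489 0.1181 [ 4 18 58 67 27 16  6  9  7 13  6  8  9 10 22 59 80 61  9  0]
```

Request:
move_arm --claw '[0.7, 0.7, 0.7, 0.7, 0.7]' --travel '[[0, 0, 0], [0, 0, 0], [0, 0, 0], [0, 0, 0], [0, 0, 0]]' --twist '[[0, 0, 0], [0, 0, 0], [0, 0, 0], [0, 0, 0], [0, 0, 0]]'

```text
t: 22.88
ee_pos: [0.6425, 0.1198, 0.3704]
ee_rot: [-0.0, 0.0, 1.0, -0.0]
ft_force: [-0.3, -0.2, 1.0]
gripper_width: 0.85
finger_force: 0.0
```

Request:
move_arm --claw '[0.7, 0.7, 0.7, 0.7, 0.7]' --travel '[[0, 0, 0], [0, 0, 0], [0, 0, 0], [0, 0, 0], [0, 0, 0]]' --twist '[[0, 0, 0], [0, 0, 0], [0, 0, 0], [0, 0, 0], [0, 0, 0]]'

```text
t: 23.3
ee_pos: [0.6426, 0.1198, 0.371]
ee_rot: [0.0, 0.0, 1.0, 0.0]
ft_force: [-0.4, -0.3, -0.3]
gripper_width: 0.849
finger_force: 0.0
```

Request:
move_arm --claw '[0.7, 0.7, 0.7, 0.7, 0.7]' --travel '[[0, 0, 0], [0, 0, 0], [0, 0, 0], [0, 0, 0], [0, 0, 0]]' --twist '[[0, 0, 0], [0, 0, 0], [0, 0, 0], [0, 0, 0], [0, 0, 0]]'

```text
t: 23.72
ee_pos: [0.6426, 0.1198, 0.371]
ee_rot: [0.0, 0.0, 1.0, 0.0]
ft_force: [-1.0, 0.2, 0.4]
gripper_width: 0.85
finger_force: 0.0
```

```bash
python3 look.py pics/g6.png
```

```text
[0.6425 0.1198 0.371 ] [-0.09 -0.04  0.56] [-0.024 -0.01   0.01 ]
L 253 0.1295 [ 2  2  0  0  0  0  0  0  0  0  0  0  0  2 15 58 93 60  9 12]
R 479 0.1179 [ 9 38 80 38 14  9 10  8  6  9  8  4 15 16 38 94 61 21  1  0]
```

View pics/g6.png

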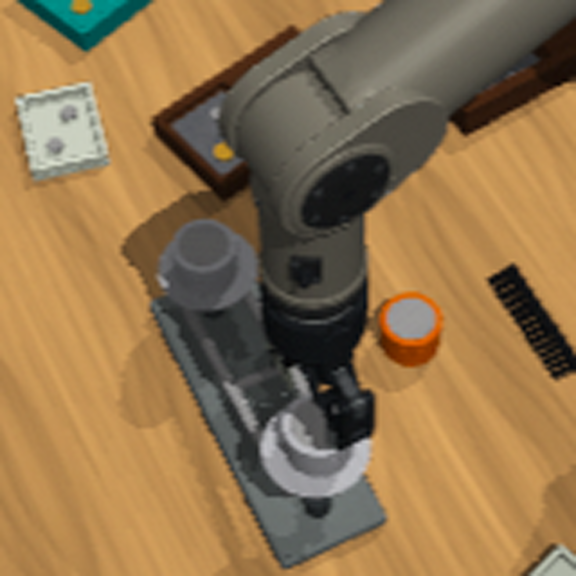

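The beam has tipped to the right, with the left pan at about 130 mm, so tin B on the right pan is heavier. I'll go back to it.

Request:
move_arm --claw '[0.7, 0.7, 0.7, 0.7, 0.7]' --travel '[[4, -35, 0], [0, -40, 0], [0, -40, 0], [0, -40, 0], [0, -40, 0]]' --twist '[[0, 0, 0], [0, 0, 0], [0, 0, 0], [0, 0, 0], [0, 0, 0]]'

```text
t: 24.18
ee_pos: [0.6382, -0.0769, 0.3712]
ee_rot: [0.0, -0.0, 1.0, 0.0]
ft_force: [0.9, 0.0, 0.5]
gripper_width: 0.846
finger_force: 0.0
```

Request:
move_arm --claw '[0.7, 0.7, 0.7, 0.7, 0.7]' --travel '[[0, -24, 0], [0, 0, 0], [0, 0, 20], [0, 0, 25], [0, 0, 20]]' --twist '[[0, 0, 0], [0, 0, 0], [0, 0, 0], [0, 0, 0], [0, 0, 0]]'

```text
t: 24.6
ee_pos: [0.6384, -0.0987, 0.305]
ee_rot: [0.0, 0.0, 1.0, 0.0]
ft_force: [0.2, 0.7, -1.0]
gripper_width: 0.847
finger_force: 0.0
```

Request:
move_arm --claw '[0.7, 0.7, 0.7, 0.7, 0.7]' --travel '[[0, 0, 10], [0, 0, 0], [0, 0, 0], [0, 0, 0], [0, 0, 0]]' --twist '[[0, 0, 0], [0, 0, 0], [0, 0, 0], [0, 0, 0], [0, 0, 0]]'

```text
t: 25.02
ee_pos: [0.6391, -0.0994, 0.2977]
ee_rot: [0.001, 0.0, 1.0, -0.0]
ft_force: [0.4, -0.6, 0.7]
gripper_width: 0.851
finger_force: 0.0
```

```bash
python3 look.py
```

```text
[ 0.639  -0.0994  0.2976] [-0.55 -0.35  0.7 ] [ 0.009  0.003 -0.021]
L 256 0.1297 [ 0  3  0  0  0  0  0  0  0  0  0  0  0  0 14 65 94 51 21  8]
R 336 0.0967 [ 9 45 64 31 14  8  7 10  2  2  5 10  2 10 23 47 33 11  2  1]
```

Request:
move_arm --claw '[0.7, 0.7, 0.7, 0.7, 0.5]' --travel '[[0, 0, 12], [0, 0, 9], [0, 0, 3], [0, 0, 0], [0, 0, 0]]' --twist '[[0, 0, 0], [0, 0, 0], [0, 0, 0], [0, 0, 0], [0, 0, 0]]'

```text
t: 25.48
ee_pos: [0.6383, -0.0992, 0.2714]
ee_rot: [-0.001, 0.0, 1.0, 0.0]
ft_force: [0.6, -0.5, 0.7]
gripper_width: 0.754
finger_force: 0.0
```

Request:
move_arm --claw '[0.42, 0.38, 0.36, 0.35, 0.34]' --travel '[[0, 0, 0], [0, 0, 0], [0, 0, 0], [0, 0, 0], [0, 0, 0]]' --twist '[[0, 0, 0], [0, 0, 0], [0, 0, 0], [0, 0, 0], [0, 0, 0]]' --force 20

```text
t: 25.9
ee_pos: [0.6385, -0.0992, 0.2722]
ee_rot: [0.0, 0.0, 1.0, 0.0]
ft_force: [0.2, -0.1, 0.4]
gripper_width: 0.667
finger_force: 0.4
```

Request:
move_arm --claw '[0.33, 0.32, 0.31, 0.3, 0.29]' --travel '[[0, 0, 0], [0, 0, 0], [0, 0, 0], [0, 0, 0], [0, 0, 0]]' --twist '[[0, 0, 0], [0, 0, 0], [0, 0, 0], [0, 0, 0], [0, 0, 0]]'

```text
t: 26.32
ee_pos: [0.6385, -0.0992, 0.2721]
ee_rot: [0.0, 0.0, 1.0, 0.0]
ft_force: [0.5, 0.1, 0.9]
gripper_width: 0.66
finger_force: 21.1
```

Request:
move_arm --claw '[0.2, 0.2, 0.2, 0.2, 0.2]' --travel '[[0, 0, 0], [0, 0, 0], [0, 0, -0.5], [0, 0, -0.5], [0, 0, -1]]' --twist '[[0, 0, 0], [0, 0, 0], [0, 0, 0], [0, 0, 0], [0, 0, 0]]'

```text
t: 26.73
ee_pos: [0.6383, -0.0992, 0.2737]
ee_rot: [-0.0, 0.0, 1.0, 0.0]
ft_force: [0.3, -0.1, -0.8]
gripper_width: 0.657
finger_force: 21.3
```

Request:
move_arm --claw '[0.2, 0.2, 0.2, 0.2, 0.2]' --travel '[[0, 0, -1], [0, 0, -1], [0, 0, -1], [0, 0, -1], [0, 0, -1]]' --twist '[[0, 0, 0], [0, 0, 0], [0, 0, 0], [0, 0, 0], [0, 0, 0]]'

```text
t: 27.15
ee_pos: [0.6383, -0.0992, 0.279]
ee_rot: [-0.0, 0.0, 1.0, 0.0]
ft_force: [-0.5, 0.2, 0.7]
gripper_width: 0.656
finger_force: 21.3
```

```bash
python3 look.py
```

```text
[ 0.6384 -0.0992  0.2793] [-0.01  0.2   0.2 ] [0.041 0.132 0.02 ]
L 273 0.1238 [  0   0   0   0   0   0   0   0   0   0   0   0  11  57 106  58  16  11
   7   7]
R 305 0.1051 [ 0  0 13 30 53 41  8  5  4  4  8  4  9  3  8  8 17 53 24 13]
```

The beam follows the tin gently as I raise it. I'll continue at the same pace.

Request:
move_arm --claw '[0.2, 0.2, 0.2, 0.2, 0.2]' --travel '[[0, 0, -1], [0, 0, -1], [0, 0, -1], [0, 0, -1], [0, 0, -1]]' --twist '[[0, 0, 0], [0, 0, 0], [0, 0, 0], [0, 0, 0], [0, 0, 0]]'

```text
t: 27.62
ee_pos: [0.6384, -0.0992, 0.2841]
ee_rot: [-0.0, 0.0, 1.0, 0.0]
ft_force: [0.0, 0.7, 0.4]
gripper_width: 0.659
finger_force: 21.4
```

Request:
move_arm --claw '[0.2, 0.2, 0.2, 0.2, 0.2]' --travel '[[0, 0, -1], [0, 0, -1], [0, 0, -1], [0, 0, -1], [0, 0, -1]]' --twist '[[0, 0, 0], [0, 0, 0], [0, 0, 0], [0, 0, 0], [0, 0, 0]]'

```text
t: 28.03
ee_pos: [0.6384, -0.0992, 0.2891]
ee_rot: [0.0, 0.0, 1.0, 0.0]
ft_force: [-0.1, 0.1, -1.0]
gripper_width: 0.657
finger_force: 21.4
```

Request:
move_arm --claw '[0.2, 0.2, 0.2, 0.2, 0.2]' --travel '[[0, 0, -1], [0, 0, -1], [0, 0, -1], [0, 0, -1], [0, 0, -1]]' --twist '[[0, 0, 0], [0, 0, 0], [0, 0, 0], [0, 0, 0], [0, 0, 0]]'

```text
t: 28.45
ee_pos: [0.6385, -0.0993, 0.2941]
ee_rot: [0.0, 0.0, 1.0, 0.0]
ft_force: [-0.2, -0.1, -0.2]
gripper_width: 0.66
finger_force: 21.4
```

Request:
move_arm --claw '[0.2, 0.2, 0.2, 0.2, 0.2]' --travel '[[0, 0, -1], [0, 0, -1], [0, 0, -1], [0, 0, -1], [0, 0, -1]]' --twist '[[0, 0, 0], [0, 0, 0], [0, 0, 0], [0, 0, 0], [0, 0, 0]]'

```text
t: 28.87
ee_pos: [0.6385, -0.0993, 0.2991]
ee_rot: [0.0, 0.0, 1.0, 0.0]
ft_force: [-0.6, 0.8, -0.5]
gripper_width: 0.661
finger_force: 21.4
```

Request:
move_arm --claw '[0.2, 0.2, 0.2, 0.2, 0.2]' --travel '[[0, 0, -1], [0, 0, -1], [0, 0, -1], [0, 0, -1], [0, 0, -1]]' --twist '[[0, 0, 0], [0, 0, 0], [0, 0, 0], [0, 0, 0], [0, 0, 0]]'

```text
t: 29.28
ee_pos: [0.6385, -0.0992, 0.304]
ee_rot: [0.0, 0.0, 1.0, 0.0]
ft_force: [0.7, 0.1, 0.1]
gripper_width: 0.657
finger_force: 21.5
```

```bash
python3 look.py
```

```text
[ 0.6386 -0.0992  0.3042] [ 0.58  0.01 -0.24] [0.012 0.035 0.004]
L 426 0.1048 [ 0  0  0  0  5 35 85 75 39 10 12  5  8 11  8  6  3 13 27 84]
R 203 0.1165 [11  7  0  0  0  0  0  0  0  3 16 54 55 21  6  7  6  7  5  5]
```

Request:
move_arm --claw '[0.2, 0.2, 0.2, 0.2, 0.2]' --travel '[[0, 0, -1], [0, 0, -1], [0, 0, -1], [0, 0, -1], [0, 0, -1]]' --twist '[[0, 0, 0], [0, 0, 0], [0, 0, 0], [0, 0, 0], [0, 0, 0]]'

```text
t: 29.75
ee_pos: [0.6385, -0.0992, 0.3091]
ee_rot: [0.0, 0.0, 1.0, 0.0]
ft_force: [0.1, 0.8, -2.2]
gripper_width: 0.658
finger_force: 21.5
```

Request:
move_arm --claw '[0.2, 0.2, 0.2, 0.2, 0.2]' --travel '[[0, 0, -1], [0, 0, -1], [0, 0, -1], [0, 0, -1], [0, 0, -1]]' --twist '[[0, 0, 0], [0, 0, 0], [0, 0, 0], [0, 0, 0], [0, 0, 0]]'

```text
t: 30.17
ee_pos: [0.6385, -0.0992, 0.3141]
ee_rot: [0.0, 0.0, 1.0, 0.0]
ft_force: [0.5, -0.4, -0.7]
gripper_width: 0.659
finger_force: 21.5
```

```bash
python3 look.py
```

```text
[ 0.6385 -0.0993  0.3143] [-0.32 -0.28 -2.11] [-0.015 -0.015  0.019]
L 409 0.1037 [ 0  0  0  1  6 42 83 78 23  6 13  7 10  9  7  6 10 10 21 77]
R 223 0.1167 [ 7  8  1  1  0  0  0  0  0  5 13 62 61 32 11  0  2  5  7  8]
```

The left pan is seated and tin B is free. I'll carry it to the well.

Request:
move_arm --claw '[0.2, 0.2, 0.2, 0.2, 0.2]' --travel '[[0, 0, -15], [0, 0, -25], [10, -10, 0], [24, -26, 0], [26, -29, 0]]' --twist '[[0, 0, 0], [0, 0, 0], [0, 0, 0], [0, 0, 0], [0, 0, 0]]'

```text
t: 30.63
ee_pos: [0.5787, -0.163, 0.3539]
ee_rot: [0.001, -0.002, 1.0, 0.0]
ft_force: [0.3, -1.1, -0.9]
gripper_width: 0.656
finger_force: 21.8
```

Request:
move_arm --claw '[0.2, 0.2, 0.2, 0.2, 0.2]' --travel '[[27, -30, 0], [27, -30, 0], [27, -30, 0], [25, -27, 0], [14, -17, 0]]' --twist '[[0, 0, 0], [0, 0, 0], [0, 0, 0], [0, 0, 0], [0, 0, 0]]'

```text
t: 31.05
ee_pos: [0.4536, -0.302, 0.354]
ee_rot: [-0.001, 0.003, 1.0, -0.0]
ft_force: [0.1, -0.5, -0.7]
gripper_width: 0.659
finger_force: 21.9
```

Request:
move_arm --claw '[0.2, 0.2, 0.2, 0.2, 0.2]' --travel '[[0, 0, 25], [0, 0, 35], [0, 0, 35], [0, 0, 20], [0, 0, 0]]' --twist '[[0, 0, 0], [0, 0, 0], [0, 0, 0], [0, 0, 0], [0, 0, 0]]'

```text
t: 31.47
ee_pos: [0.4558, -0.2968, 0.2345]
ee_rot: [-0.004, 0.0, 1.0, 0.002]
ft_force: [-0.4, 0.3, -1.4]
gripper_width: 0.66
finger_force: 22.1
```

Request:
move_arm --claw '[0.2, 0.2, 0.2, 0.2, 0.2]' --travel '[[0, 0, 0], [0, 0, 0], [0, 0, 0], [0, 0, 0], [0, 0, 0]]' --twist '[[0, 0, 0], [0, 0, 0], [0, 0, 0], [0, 0, 0], [0, 0, 0]]'

```text
t: 31.88
ee_pos: [0.4588, -0.2984, 0.2403]
ee_rot: [0.001, 0.0, 1.0, -0.0]
ft_force: [-0.3, 0.4, -1.7]
gripper_width: 0.657
finger_force: 22.1
```

Run:
```python
from cell import bot
from h import *
S=bot.grab_frame("scene");T=bot.grab_frame("top");s=bot.sense()
print(s['joints'].round(2),s['ee_pos'].round(4),s['ee_rot'].round(4),s['ft_force'])
a=cv2.resize(S["image"][130:230,230:330],None,fx=4,fy=4,interpolation=cv2.INTER_CUBIC)
b=cv2.resize(T["image"][150:250,320:420],None,fx=4,fy=4,interpolation=cv2.INTER_CUBIC)
cv2.imwrite("pics/g7.png",np.hstack([a,b]))
```

```text
[ 0.05  0.46  0.57  1.96 -0.34  0.81  2.38] [ 0.4586 -0.2982  0.2397] [ 7.e-04  1.e-04  1.e+00 -2.e-04] [-0.39044589  0.1045138  -1.99759905]
```

View pics/g7.png

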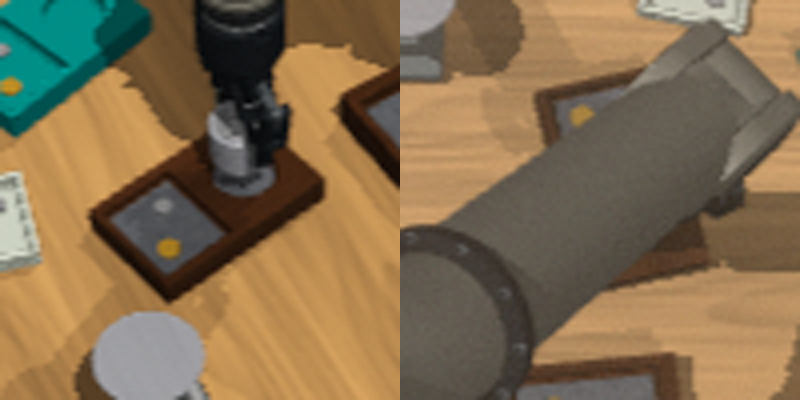

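The tin hangs right over the well of the small walnut box. I'll lower it by feel.

Request:
move_arm --claw '[0.2, 0.2, 0.2, 0.2, 0.2]' --travel '[[0, 0, 10], [0, 0, 10], [0, 0, 5], [0, 0, 0], [0, 0, 0]]' --twist '[[0, 0, 0], [0, 0, 0], [0, 0, 0], [0, 0, 0], [0, 0, 0]]'

```text
t: 32.4
ee_pos: [0.4581, -0.298, 0.2132]
ee_rot: [-0.001, 0.0, 1.0, 0.0]
ft_force: [0.5, 0.2, -0.6]
gripper_width: 0.655
finger_force: 22.1
```

Request:
move_arm --claw '[0.2, 0.2, 0.2, 0.2, 0.2]' --travel '[[0, 0, 2], [0, 0, 1], [0, 0, 0], [0, 0, 0], [0, 0, 0]]' --twist '[[0, 0, 0], [0, 0, 0], [0, 0, 0], [0, 0, 0], [0, 0, 0]]'

```text
t: 32.82
ee_pos: [0.4584, -0.2984, 0.2114]
ee_rot: [0.0, 0.0, 1.0, -0.0]
ft_force: [-2.0, -1.3, 4.0]
gripper_width: 0.655
finger_force: 22.4
```

Request:
move_arm --claw '[0.2, 0.2, 0.2, 0.2, 0.2]' --travel '[[0, 0, 1], [0, 0, 1], [0, 0, 0], [0, 0, 0], [0, 0, 0]]' --twist '[[0, 0, 0], [0, 0, 0], [0, 0, 0], [0, 0, 0], [0, 0, 0]]'

```text
t: 33.23
ee_pos: [0.4582, -0.2985, 0.2088]
ee_rot: [-0.0, 0.0, 1.0, -0.0]
ft_force: [-1.8, -1.8, -0.5]
gripper_width: 0.661
finger_force: 22.2
```

It touched the rim and then slid in; the side force says shift slightly toward −x, −y.

Request:
move_arm --claw '[0.2, 0.2, 0.2, 0.2, 0.2]' --travel '[[0.8, -0.8, 0], [0, 0, 1], [0, 0, 1], [0, 0, 0], [0, 0, 0]]' --twist '[[0, 0, 0], [0, 0, 0], [0, 0, 0], [0, 0, 0], [0, 0, 0]]'

```text
t: 33.65
ee_pos: [0.4577, -0.2987, 0.2068]
ee_rot: [-0.0, 0.0, 1.0, 0.0]
ft_force: [0.1, -0.8, -1.7]
gripper_width: 0.659
finger_force: 22.1
```

Request:
move_arm --claw '[0.2, 0.2, 0.2, 0.2, 0.2]' --travel '[[0, 0, 1], [0, 0, 1], [0, 0, 0], [0, 0, 0], [0, 0, 0]]' --twist '[[0, 0, 0], [0, 0, 0], [0, 0, 0], [0, 0, 0], [0, 0, 0]]'

```text
t: 34.07
ee_pos: [0.4576, -0.2987, 0.2049]
ee_rot: [-0.0, 0.0, 1.0, 0.0]
ft_force: [-0.0, -0.2, -2.1]
gripper_width: 0.655
finger_force: 22.1
```

Request:
move_arm --claw '[0.2, 0.2, 0.2, 0.2, 0.2]' --travel '[[0, 0, 1], [0, 0, 0.5], [0, 0, 0], [0, 0, 0], [0, 0, 0]]' --twist '[[0, 0, 0], [0, 0, 0], [0, 0, 0], [0, 0, 0], [0, 0, 0]]'

```text
t: 34.48
ee_pos: [0.4576, -0.2989, 0.2034]
ee_rot: [0.0, 0.0, 1.0, 0.0]
ft_force: [-0.2, 1.1, -0.9]
gripper_width: 0.659
finger_force: 22.1
```

Free inside the well; the last few millimetres to the floor.

Request:
move_arm --claw '[0.2, 0.2, 0.2, 0.2, 0.2]' --travel '[[0, 0, 1], [0, 0, 0], [0, 0, 0], [0, 0, 0], [0, 0, 0]]' --twist '[[0, 0, 0], [0, 0, 0], [0, 0, 0], [0, 0, 0], [0, 0, 0]]'

```text
t: 34.9
ee_pos: [0.4576, -0.299, 0.2025]
ee_rot: [0.0, 0.0, 1.0, 0.0]
ft_force: [-0.5, -0.8, -0.8]
gripper_width: 0.656
finger_force: 22.1
```

Request:
move_arm --claw '[0.2, 0.2, 0.2, 0.2, 0.2]' --travel '[[0, 0, 1], [0, 0, 0], [0, 0, 0], [0, 0, 0], [0, 0, 0]]' --twist '[[0, 0, 0], [0, 0, 0], [0, 0, 0], [0, 0, 0], [0, 0, 0]]'

```text
t: 35.32
ee_pos: [0.4576, -0.2991, 0.2018]
ee_rot: [0.0, 0.0, 1.0, 0.0]
ft_force: [-1.5, 0.5, 3.6]
gripper_width: 0.657
finger_force: 22.5
```

Request:
move_arm --claw '[0.2, 0.2, 0.2, 0.2, 0.2]' --travel '[[0, 0, 0.7], [0, 0, 0], [0, 0, 0], [0, 0, 0], [0, 0, 0]]' --twist '[[0, 0, 0], [0, 0, 0], [0, 0, 0], [0, 0, 0], [0, 0, 0]]'

```text
t: 35.73
ee_pos: [0.4576, -0.2992, 0.2017]
ee_rot: [0.0, 0.0, 1.0, 0.0]
ft_force: [-2.5, 1.9, 9.7]
gripper_width: 0.657
finger_force: 22.9
```

Floor contact came at 0.2018, about 9.5 mm below the rim touch. I'll release, retreat and check.

Request:
move_arm --claw '[0.3, 0.35, 0.45, 0.6, 0.7]' --travel '[[0, 0, -0.7], [0, 0, 0], [0, 0, 0], [0, 0, 0], [0, 0, 0]]' --twist '[[0, 0, 0], [0, 0, 0], [0, 0, 0], [0, 0, 0], [0, 0, 0]]'

```text
t: 36.15
ee_pos: [0.4576, -0.2989, 0.2012]
ee_rot: [-0.0, 0.0, 1.0, 0.0]
ft_force: [0.4, 0.5, 0.5]
gripper_width: 0.851
finger_force: 0.0
```

Request:
move_arm --claw '[0.7, 0.7, 0.7, 0.7, 0.7]' --travel '[[0, 0, 0], [0, 0, -5], [0, 0, -20], [0, 0, -35], [0, 0, -35]]' --twist '[[0, 0, 0], [0, 0, 0], [0, 0, 0], [0, 0, 0], [0, 0, 0]]'

```text
t: 36.57
ee_pos: [0.457, -0.2987, 0.2969]
ee_rot: [-0.001, 0.0, 1.0, 0.0]
ft_force: [1.3, -0.9, 0.7]
gripper_width: 0.846
finger_force: 0.0
```

Request:
move_arm --claw '[0.7, 0.7, 0.7, 0.7, 0.7]' --travel '[[20, 0, -35], [20, 0, -35], [0, 35, -10], [0, 35, 0], [0, 35, 0]]' --twist '[[0, 0, 0], [0, 0, 0], [0, 0, 0], [0, 0, 0], [0, 0, 0]]'

```text
t: 36.98
ee_pos: [0.4171, -0.1937, 0.3781]
ee_rot: [0.002, 0.002, 1.0, 0.0]
ft_force: [0.1, 1.3, -1.4]
gripper_width: 0.851
finger_force: 0.0
```

Request:
move_arm --claw '[0.7, 0.7, 0.7, 0.7, 0.7]' --travel '[[0, 35, 0], [0, 35, 0], [0, 30, 0], [0, 20, 0], [0, 0, 0]]' --twist '[[0, 0, 0], [0, 0, 0], [0, 0, 0], [0, 0, 0], [0, 0, 0]]'

```text
t: 37.4
ee_pos: [0.4176, -0.0697, 0.3767]
ee_rot: [0.0, -0.003, 1.0, 0.001]
ft_force: [0.3, -0.2, 0.1]
gripper_width: 0.851
finger_force: 0.0
```

```bash
python3 look.py
python3 - <<'E'
from cell import bot
from h import *
S=bot.grab_frame("scene");T=bot.grab_frame("top")
for f in(S,T):
    C=cloud(f);m=(np.hypot(C[...,0]-.458,C[...,1]+.299)<.022)&(C[...,2]>.02);z=C[m][:,2];print(len(z),np.median(z))
    A=C[m];c=np.linalg.lstsq(np.c_[A[:,:2]-A[:,:2].mean(0),np.ones(len(A))],A[:,2],rcond=None)[0];print(c)
a=cv2.resize(S["image"][130:330,210:410],None,fx=2,fy=2,interpolation=cv2.INTER_CUBIC)
b=cv2.resize(T["image"][110:250,260:400],(400,400),interpolation=cv2.INTER_CUBIC)
cv2.imwrite("pics/g8.png",np.hstack([a,b]))
E
```

```text
[ 0.4176 -0.0721  0.3767] [ 0.29 -0.11  0.81] [-0.009 -0.024  0.047]
L 428 0.1047 [ 0  0  0  0  3 38 91 72 29 10  9  7  7 11  4  6 10 10 35 86]
R 477 0.1163 [ 15   8   0   0   0   0   0   0   0   4  41 146 167  79  17   0   0   0
   0   0]
100 0.05664601839389348
[-0.04196105 -0.01787055  0.05679544]
132 0.05902102963586052
[-0.0165324   0.02442658  0.05896026]
```

View pics/g8.png

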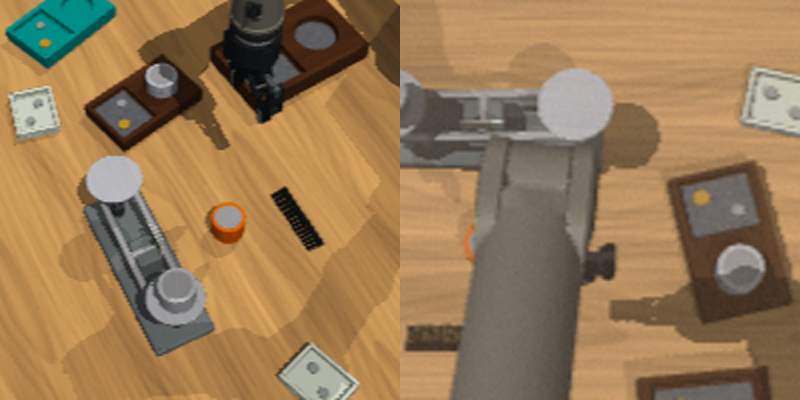

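The heavier tin is level in the well, its top at about 58 mm as expected for fully home. The lighter tin stands on the lowered left pan, and nothing else has moved.

```bash
python3 -c "
from cell import bot
print(bot.job_done())"
```

```text
the job is handed in; nothing more can be done
None
```

The right-hand tin (tin B) proved heavier and is seated upright and fully home in the small walnut valet's well; the lighter tin stands on the left pan, and the job is handed in at about 37.5 s.

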